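Sort the broken serving boards into the reject bin

ROBOT

A 6-joint arm with a two-finger parallel gripper is mounted at the origin on the work surface. World frame = base frame: x ahead of the robot, y to its left, z up, the work surface at z = 0. Lengths are in m, angles in rad, forces in N, time in s.
With the tool pointing down it reaches from about 0.3 to 0.775 m from the base axis. Payload 14.6 kg.
Tool frame: the origin (TCP) lies midway between the tips of the shut fingers; the grasp point (between the pads) lies 19 mm behind it (ctrl.pinch_z is the z of the grasp point in the tool frame, in m); z points along the fingers, y is the line along which they close (so a half turn about z gives the same grasp; the last joint's range is limited). The gripper opens to 94 mm and grips with 3 to 60 N. Pads are 16 mm wide; open, the fingers measure 119 mm over their backs; the gripper's body (75 mm by 177 mm) begins 78 mm behind the grasp point.
Start: joints at [1.126, 0.3, 1.521, -0, 1.321, -0.067], TCP at [0.203, 0.511, 0.18] pointing down, gripper open.
Joint ranges: [-3.03, 3.03], [-0.79, 2.21], [0.23, 2.52], [-1.04, 4.18], [0, 3.07], [-2.55, 2.55]. Speed limits (rad/s): [2.22, 2.22, 2.57, 3.14, 3.14, 3.14].

INTERFACE

Orientations are given as [roll, pitch, yaw] about the fixed x, y, z axes, in that order (R = Rz(yaw) Ry(pitch) Rx(roll)).
In Python, from station import ctrl, camera, ticket gives the robot as it stands. The module is installed in compiled form; this text tells all that it offers.
- The arm moves only by the shell command python3 -m inch 'ROWS' [FORCE]. ROWS is text: rows parted by semicolons, each of 7 numbers parted by spaces: the opening, from -1 (shut) to 1 (fully open), then the shift along the tool's x, y, z in units of 0.03 m (1.0 is 0.03 m), then the turn, a rotation vector about the tool's x, y, z in units of 10 degrees (1.0 is 10 degrees). In form: grip dx dy dz rx ry rz; .... A call has 1 to 10 rows; each row shifts and turns the commanded pose from where the row before left it, along the tool's axes as they then stand; what a row does not reach is not made up. A row lasts 1/8 s, in which the tool goes at most 62.5 mm and 10.7 degrees, less where a joint would pass 70% of its speed; a pose out of reach is approached as far as the arm can. A call with a number of a shift or a turn outside -1 to 1 is refused whole. A call with a gripper value outside its range is refused whole. The fingers move at their own pace and stop on an object; FORCE is the grip in N (left out, the last holds). Time passes only in rows, so rows that do not move let the fingers close. It gives the time, the measured TCP pose, the force, the opening and the grip force at its end, in the units of the state.
- ctrl.get_obs(): the state, without advancing time (a new reading comes with each control period).
- camera(name): name is "side" or "top"; returns a dict with "img" (420x560x3 uint8, blue, green, red), "range_z" (420x560 float32, m along the optical axis (not along the pixel's ray), 0 where there is no reading), "intrinsics" (3x3 intrinsics, pixels), "view" (4x4, takes a point from world to camera coordinates). Camera axes: x right, y down, z forward; pixel columns grow to the right and rows downward; lengths in m; the calibration is good to about 2 mm. A picture is of the moment at which its call begins.
- ticket.hand_in(): hands the job in; it is judged then, once.
The state is a dict: "time_s": time; "qpos": joint angles; "joint_vel": joint speeds; "tau": joint torques, N m; "ee_pos": TCP position; "eef_rot": TCP orientation; "force": force on the tool from outside, world axes, zero at the start; "moment": the same for the moment, N m; "grip_width": finger opening in m; "grip_force": force on a finger pad.
Only numpy, scipy, OpenCV 4.12 (cv2) and the standard library are available. Lean on these libraries where they do the work, as an engineer would, in place of code of your own. Each camera call takes 0.05 s, during which the arm holds its last target. There are 200 camera calls.

TASK

Two of the four birch serving boards in the leaning rack have a broken-off corner: take those two out and lower them, without dropping them, into the steel reject bin at the side, so that both end up inside between its walls, standing or lying. Leave the two whole boards in their places in the rack and do not push the other things on the counter about.

Things in the scene. Friction and masses are not known exactly. Their poses are not given: they have to be found in the camera images.
- sound_a: Sound, whole rectangular birch board 150 x 85 x 14 mm, 0.12 kg. Origin: middle of the whole board; z along its length to the top end, y across, x = face normal, pointing away from the robot and down. Stands on a short end in the rack, z leaning 35 degrees from vertical away from the robot. Leave it in place.
- sound_b: Sound, whole rectangular birch board 150 x 85 x 14 mm, 0.12 kg. Origin: middle of the whole board; z along its length to the top end, y across, x = face normal, pointing away from the robot and down. Stands on a short end in the rack, z leaning 35 degrees from vertical away from the robot. Leave it in place.
- broken_left: Reject: birch board 150 x 85 x 14 mm, 0.12 kg. Origin: middle of the whole board; z along its length to the top end, y across, x = face normal, pointing away from the robot and down. Stands on a short end in the rack, z leaning 35 degrees from vertical away from the robot. Its top corner on the +y side is broken off at a slant, 36 mm along each edge (top end left: y = -42 to +6 mm).
- broken_right: Reject: birch board 150 x 85 x 14 mm, 0.12 kg. Origin: middle of the whole board; z along its length to the top end, y across, x = face normal, pointing away from the robot and down. Stands on a short end in the rack, z leaning 35 degrees from vertical away from the robot. Its top corner on the -y side is broken off at a slant, 36 mm along each edge (top end left: y = -6 to +42 mm).
- rack: Fixed rack, white-painted birch and chrome rod; origin under the middle of its 160 x 460 mm base (x away from the robot, y along the row). Four boards in any order side by side along y at 108 mm pitch, feet 45 mm up at x = -40 mm, leaning 35 degrees to +x on two rods behind them. The upper rod is 93 mm up the boards: only their top 50 mm is clear behind.
- bin: Fixed open steel reject bin, outside 236 (x) x 86 (y) x 90 (z) mm, walls and floor 4 mm; origin at the centre of its underside, z up. Two boards fit standing on their short ends side by side along its x, faces to its long walls, sticking out about 60 mm.
- ramekin: Bystander: glass ramekin, 80 mm across, 42 mm high, loose; origin on its underside. Leave it alone.
- timer: Bystander: round white timer dial, 68 mm across, 37 mm high, loose; origin on its underside. Leave it alone.
- creamer: Bystander: white ceramic creamer with handle, about 75 mm high, loose; origin on its underside. Leave it alone.
- whisk: Bystander: steel whisk lying down, 240 mm long, 42 mm high, loose; origin on its underside. Leave it alone.
- spoon: Bystander: spoon lying down, 170 mm long, loose; origin on its underside. Leave it alone.
- salt: Bystander: glass salt jar, 60 mm across, 85 mm high, loose; origin on its underside. Leave it alone.
- mug: Bystander: white mug, 80 mm across, 85 mm high, loose; origin on its underside. Leave it alone.
There are look-alikes about, which are no part of the job. Leave any yellow look-alike of the broken_right alone.

How it is judged:
By the outcome, as a careful person would: the job done as asked, in the order asked, and still so for the second after the job is handed in, with the robot touching nothing.
It also fails if it takes over 72 s, if anything falls off the work surface, if the arm or the gripper's body presses on something with over 40 N, if the wrist force passes 120 N, or if a joint passes its speed limit or range.

## Working session

There is one attempt and no reset: what is moved stays moved. The work goes in short steps, Python scripts to look and compute and a shell command to move; the robot and the scene stay as the last step left them, time stands still between calls to the robot, and variables do not carry over. Pictures are saved under pics/ and viewed, at most 10 in all, crops included, and the job is handed in when it is done.

```bash
mkdir -p pics; cat > h.py <<'E'
import numpy as np, cv2
from station import ctrl, camera, ticket
def cloud(c):
    z=c["range_z"];K=np.array(c["intrinsics"]);V=np.array(c["view"])
    v,u=np.mgrid[:z.shape[0],:z.shape[1]]
    P=np.stack([(u-K[0,2])/K[0,0]*z,(v-K[1,2])/K[1,1]*z,z],-1)
    W=(P-V[:3,3])@V[:3,:3]
    W[z<=0]=np.nan
    return W
E
python3 - <<'E'
from h import *
for n in("side","top"):
    c=camera(n);cv2.imwrite(f"pics/{n}0.png",c["img"]);np.savez(f"{n}0.npz",**c)
    V=c["view"];print(n,"cam pos",-V[:3,:3].T@V[:3,3],"axis",V[2,:3]);print((c["range_z"]>0).mean())
o=ctrl.get_obs();print(o,ctrl.pinch_z)
E
```

```text
side cam pos [-0.25821782 -0.88667106  1.30442398] axis [ 0.47363263  0.45971464 -0.75122206]
0.9950170068027211
top cam pos [ 0.30780905 -0.12708574  1.44137174] axis [ 0.15504553  0.01530774 -0.98778872]
0.9960331632653061
{'time_s': 0.1, 'qpos': array([ 1.12641857e+00,  3.00418982e-01,  1.52150990e+00, -3.50657771e-07,
        1.32072224e+00, -6.65903545e-02]), 'joint_vel': array([-0.00168973, -0.00056865,  0.00011843,  0.00038956,  0.00024792,
       -0.00101618]), 'tau': array([ 3.09283256e-03, -5.32644582e+01, -3.53288662e+01,  7.09571620e-02,
        2.33519368e-02, -6.43673411e-05]), 'ee_pos': array([0.20275939, 0.51097681, 0.17984505]), 'eef_rot': array([-3.14053651e+00, -7.00929742e-05,  2.76380530e+00]), 'force': array([-0.06615018, -0.03070496, -0.00796341]), 'moment': array([ 0.02216674, -0.02035866,  0.05212704]), 'grip_force': 0.0, 'grip_width': 0.09406662023590896} -0.0188
```

View pics/side0.png

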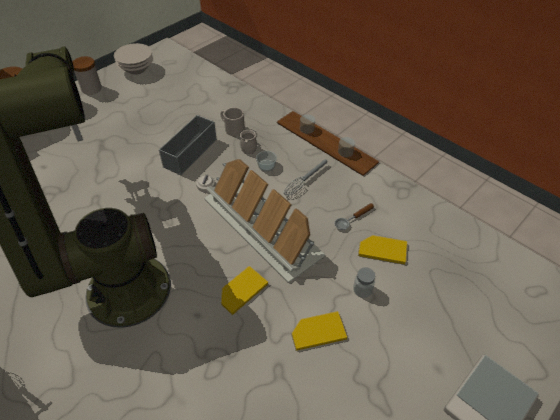

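View pics/top0.png

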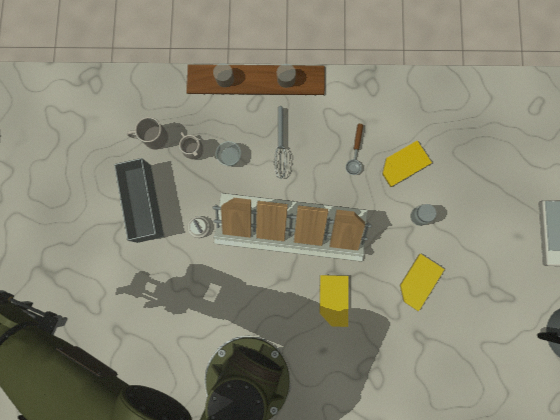

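The side view shows the rack (200–320, 160–275) and the bin (190,145). In the top view the boards are at about (237,218), (272,221), (311,226) and (348,230). The two outer ones look chipped, and the bin is at (139,200). Next I'll measure them and zoom in.

```bash
python3 - <<'E'
from h import *
np.set_printoptions(precision=4,suppress=True)
cs={n:dict(np.load(n+"0.npz")) for n in("side","top")}
Ws={n:cloud(c) for n,c in cs.items()}
for n in cs:
    W=Ws[n];hsv=cv2.cvtColor(cs[n]["img"],cv2.COLOR_BGR2HSV)
    m=((hsv[...,0]<22)&(hsv[...,1]>70)&(hsv[...,2]>60)&(W[...,2]>.045)&(W[...,2]<.22)).astype(np.uint8)
    m[(W[...,0]>.62)|(W[...,0]<.2)]=0
    k,L,s,ce=cv2.connectedComponentsWithStats(cv2.morphologyEx(m,cv2.MORPH_OPEN,np.ones((3,3))))
    for i in range(1,k):
        if s[i,4]<80: continue
        P=W[cv2.erode((L==i).astype(np.uint8),np.ones((3,3)))>0];P=P[~np.isnan(P).any(1)]
        c0=np.median(P,0);P=P[np.linalg.norm(P-c0,axis=1)<.1];c0=P.mean(0)
        nn=np.linalg.svd(P-c0,full_matrices=False)[2][2];nn*=np.sign(nn[0])
        print(n,"px",ce[i],s[i,4],"c",c0,"n",nn,"min",P.min(0),"max",P.max(0))
# bin: points with height 60-100mm around bin area
W=Ws["top"]
for n in Ws:
    W=Ws[n]
    for nm,zl,zh in(("rim",.08,.1),("floor",.0015,.01)):
        m=(W[...,2]>zl)&(W[...,2]<zh)&(W[...,0]>.3)&(W[...,0]<.66)&(W[...,1]>.17)&(W[...,1]<.38)
        img=cs[n]["img"].astype(int); m&=(img.max(2)<110)
        k,L,s,ce=cv2.connectedComponentsWithStats(m.astype(np.uint8))
        i=1+s[1:,4].argmax();P=W[m if nm=="rim" else L==i]
        r=cv2.minAreaRect(P[:,:2].astype(np.float32));print(n,nm,len(P),r,np.median(P[:,2]))
# heights of everything near
W=Ws["top"];z=W[...,2]
m=((z>.02)&(W[...,0]>.25)&(W[...,0]<.85)&(abs(W[...,1])<.5)).astype(np.uint8)
k,L,s,ce=cv2.connectedComponentsWithStats(m)
for i in range(1,k):
    if s[i,4]>60:
        P=W[L==i];print("blob",ce[i],P.min(0),P.max(0))
a=cv2.resize(cs["top"]["img"][185:265,205:380],None,fx=4,fy=4,interpolation=cv2.INTER_CUBIC)
b=cv2.resize(cs["side"]["img"][150:285,195:330],None,fx=2,fy=2,interpolation=cv2.INTER_CUBIC)
cv2.imwrite("pics/z1.png",np.vstack([a,np.pad(b,((0,0),(0,a.shape[1]-b.shape[1]),(0,0)))]))
E
```

```text
side px [82.5652 61.9469] 207 c [0.4902 0.9898 0.136 ] n [0.0236 0.0296 0.9993] min [0.4541 0.9407 0.1273] max [0.527  1.0268 0.1448]
side px [12.7065 70.    ] 92 c [0.2221 1.011  0.2153] n [0.0592 0.0892 0.9942] min [0.205  0.9839 0.2096] max [0.2427 1.0308 0.22  ]
side px [230.4821 179.544 ] 840 c [0.4666 0.0314 0.114 ] n [ 0.8142 -0.0966 -0.5725] min [ 0.4231 -0.0098  0.0545] max [0.5108 0.0792 0.1779]
side px [249.3571 195.2681] 966 c [ 0.4592 -0.0697  0.1184] n [ 0.8167 -0.089  -0.5701] min [ 0.4126 -0.1122  0.0537] max [ 0.5035 -0.0245  0.181 ]
side px [271.2481 215.2753] 1068 c [ 0.4467 -0.1812  0.1176] n [ 0.8149 -0.0927 -0.5721] min [ 0.4    -0.2243  0.0548] max [ 0.4935 -0.1356  0.1793]
side px [292.7919 236.331 ] 1139 c [ 0.4342 -0.2861  0.1152] n [ 0.8152 -0.0817 -0.5734] min [ 0.3892 -0.3275  0.0538] max [ 0.4809 -0.2411  0.181 ]
top px [236.5014 217.1438] 1043 c [0.4705 0.0313 0.1222] n [ 0.8102 -0.082  -0.5804] min [ 0.4245 -0.0083  0.055 ] max [0.5158 0.076  0.1834]
top px [270.7678 220.4335] 1098 c [ 0.4615 -0.0666  0.1237] n [ 0.8103 -0.0847 -0.5799] min [ 0.4142 -0
[... 784 characters left out ...]
86109733582, 0.35506072640419006), (0.21681378781795502, 0.0573020800948143), 13.19161319732666) 0.005303834752653055
blob [279.9206 127.2336] [ 0.703  -0.0963  0.0205] [ 0.8432 -0.0743  0.0389]
blob [148.1776 132.0328] [0.7001 0.2752 0.02  ] [0.781  0.3906 0.093 ]
blob [190.1835 146.1009] [0.6631 0.1574 0.0204] [0.7434 0.2213 0.0823]
blob [226.7346 150.9479] [0.6417 0.0365 0.0201] [0.7205 0.1146 0.0514]
blob [136.4529 198.75  ] [0.4024 0.2709 0.02  ] [0.6517 0.4094 0.099 ]
blob [290.4798 226.7761] [ 0.3684 -0.3501  0.0201] [0.5411 0.1074 0.1834]
blob [414.7416 213.7416] [ 0.479  -0.5     0.0202] [ 0.5175 -0.4915  0.0918]
blob [197.7025 226.4571] [0.4198 0.1296 0.02  ] [0.485  0.1925 0.0418]
```

View pics/z1.png

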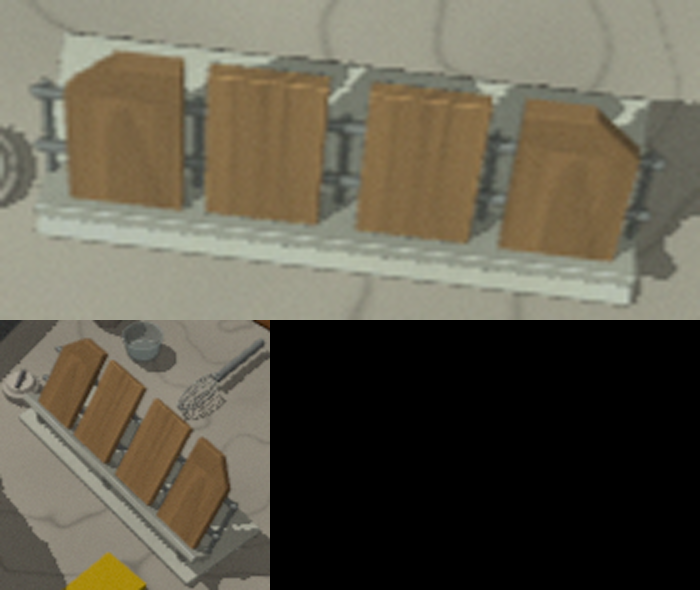

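The outer two are the rejects: the left one is missing its +y corner and the right one its -y corner, at zoom pixels (85,75) and (620,130). The middle two are whole. Next I'll get the precise board frames and the bin frame, then move.

```bash
cat >> h.py <<'E'
from scipy.spatial.transform import Rotation as Rn
np.set_printoptions(precision=4,suppress=True)
def Rt(o): return Rn.from_euler("xyz",o["eef_rot"])
def frame(y,z):
    y=np.array(y,float);z=np.array(z,float);z/=np.linalg.norm(z);y-=z*(y@z);y/=np.linalg.norm(y)
    return Rn.from_matrix(np.stack([np.cross(y,z),y,z],1))
def plan(R,p):
    "turn first (rotvec in 10deg units, tool axes), then shift in the axes after the turn; units of 30 mm"
    o=ctrl.get_obs();d=(Rt(o).inv()*R).as_rotvec(degrees=True)/10
    w=np.array(p)-o["ee_pos"]
    print("t",o["time_s"],"turn",d,"|",np.linalg.norm(d),"shift after turn",R.inv().apply(w)/.03,"shift now axes",Rt(o).inv().apply(w)/.03,"world",w)
E
python3 - <<'E'
from h import *
cs={n:dict(np.load(n+"0.npz")) for n in("side","top")}
yaw=np.deg2rad(-6.0);Rr=Rn.from_euler("z",yaw)*Rn.from_euler("y",np.deg2rad(35))  # board axes: x=n, z=up board
print(Rr.as_matrix())
pts={}
for n,c in cs.items():
    W=cloud(c);hsv=cv2.cvtColor(c["img"],cv2.COLOR_BGR2HSV)
    m=((hsv[...,0]<22)&(hsv[...,1]>70)&(hsv[...,2]>60)&(W[...,2]>.04)&(W[...,2]<.22)&(W[...,0]<.62)&(W[...,0]>.2)&(abs(W[...,1])<.4)).astype(np.uint8)
    k,L,s,ce=cv2.connectedComponentsWithStats(m)
    for i in range(1,k):
        if s[i,4]<300: continue
        B=Rr.inv().apply(W[L==i])
        tf=np.median(B[:,0]);f=B[abs(B[:,0]-tf)<.004]
        print(n,ce[i],"face t",tf,"y 1/99",np.percentile(f[:,1],[1,99]),np.percentile(f[:,1],[1,99]).mean(),"s 1/99",np.percentile(f[:,2],[1,99]),"all",np.percentile(B[:,2],[.5,99.5]))
W=cloud(cs["top"])
m=(W[...,2]>.081)&(W[...,2]<.1)&(W[...,0]>.38)&(W[...,0]<.68)&(W[...,1]>.24)&(W[...,1]<.43)
r=cv2.minAreaRect(W[m][:,:2].astype(np.float32));print(r,cv2.boxPoints(r),np.percentile(W[m][:,2],[5,50,95]))
E
```

```text
[[ 0.8147  0.1045  0.5704]
 [-0.0856  0.9945 -0.06  ]
 [-0.5736  0.      0.8192]]
side [230.5904 179.6826] face t 0.31238418320843103 y 1/99 [0.0425 0.1275] 0.08497784830926795 s 1/99 [0.2844 0.4329] all [0.2832 0.4335]
side [249.3841 195.312 ] face t 0.3125327388856819 y 1/99 [-0.0596  0.0246] -0.017479871946856265 s 1/99 [0.2853 0.4336] all [0.2843 0.4346]
side [271.2672 215.3724] face t 0.3123541212571027 y 1/99 [-0.1725 -0.0881] -0.1303401975678889 s 1/99 [0.2865 0.4333] all [0.2843 0.4347]
side [292.7607 236.4003] face t 0.31233616946176307 y 1/99 [-0.2795 -0.1947] -0.23710271691773802 s 1/99 [0.2848 0.4324] all [0.2845 0.4341]
top [236.5005 217.191 ] face t 0.3105066107503753 y 1/99 [0.0437 0.1241] 0.08393586902868949 s 1/99 [0.2852 0.4357] all [0.2832 0.4364]
top [270.7962 220.4139] face t 0.3106205725769938 y 1/99 [-0.0595  0.0235] -0.017976832355107986 s 1/99 [0.2869 0.4356] all [0.2839 0.437 ]
top [310.0759 224.9756] face t 0.3106808080753819 y 1/99 [-0.1721 -0.09  ] -0.13102034983203004 s 1/99 [0.2871 0.4359] all [0.2858 0.4365]
top [346.71   230.2333] face t 0.3107015978453387 y 1/99 [-0.2797 -0.1968] -0.2382620670804842 s 1/99 [0.2863 0.4353] all [0.2851 0.437 ]
((0.5272061228752136, 0.34161850810050964), (0.2381642609834671, 0.08938534557819366), 13.947247505187988) [[0.4009 0.3563]
 [0.4224 0.2695]
 [0.6535 0.3269]
 [0.632  0.4137]] [0.082  0.0894 0.0946]
```

```bash
python3 -m inch '0.3 0 0 -1 0 0 0;0.3 0 0 -1 0 0 0;0.3 0 0 -1 0 0 0;0.3 0 0 -1 0 0 0;0.3 0 0 -1 0 0 0' 25
```

```text
time_s: 0.72
ee_pos: [0.2028, 0.511, 0.331]
eef_rot: [-3.141, -0.0, 2.764]
force: [0.2, 1.0, -0.2]
grip_width: 0.0613
grip_force: 0.0
```

```bash
cat >> h.py <<'E'
Rb=Rn.from_euler("z",-6,degrees=True)*Rn.from_euler("y",35,degrees=True)
M=Rb.as_matrix();Rg=frame(M[:,0],-M[:,2])
def gp(yb,up): return Rb.apply([0.3185,yb,0.3955+up])   # TCP, up = back-off along the board
E
python3 -c "
from h import *
print(gp(.0765,.1),gp(.0765,0),gp(-.2297,0))
plan(Rg,gp(.0765,.1))"
```

```text
[0.5501 0.0191 0.2232] [0.4931 0.0251 0.1413] [ 0.4611 -0.2794  0.1413]
t 0.725 turn [2.9858 2.2685 7.1882] | 8.107506315504413 shift after turn [-15.0981  12.8973  -4.6425] shift now axes [-16.8099 -10.9686   3.6003] world [ 0.3473 -0.4919 -0.1078]
```

```bash
python3 -m inch '0 -0.99 -0.645 0 0 0 0;0 -0.99 -0.645 0 0 0 0;0 -0.99 -0.645 0 0 0 0;0 -0.99 -0.645 0 0 0 0;0 -0.99 -0.645 0 0 0 0;0 -0.99 -0.645 0 0 0 0;0 -0.99 -0.645 0 0 0 0;0 -0.99 -0.645 0 0 0 0' && python3 -m inch '0 -0.99 -0.645 0 0 0 0;0 -0.99 -0.645 0 0 0 0;0 -0.99 -0.645 0 0 0 0;0 -0.99 -0.645 0 0 0 0;0 -0.99 -0.645 0 0 0 0;0 -0.99 -0.645 0 0 0 0;0 -0.99 -0.645 0 0 0 0;0 -0.99 -0.645 0 0 0 0;0 -0.99 -0.645 0 0 0 0;0 0 0 0 0 0 0' && python3 -m inch '0 0 0 0 0.373 0.284 0.899;0 0 0 0 0.373 0.284 0.899;0 0 0 0 0.373 0.284 0.899;0 0 0 0 0.373 0.284 0.899;0 0 0 0 0.373 0.284 0.899;0 0 0 0 0.373 0.284 0.899;0 0 0 0 0.373 0.284 0.899;0 0 0 0 0.373 0.284 0.899;0 0 0 0 0 0 0'; python3 -c "
from h import *
plan(Rg,gp(.0765,.08));print(ctrl.get_obs()['qpos'])"
```

```text
time_s: 1.72
ee_pos: [0.3671, 0.2786, 0.3301]
eef_rot: [-3.141, -0.0, 2.764]
force: [0.8, 0.6, 1.1]
grip_width: 0.0467
grip_force: 0.0
time_s: 2.98
ee_pos: [0.5514, 0.0177, 0.3293]
eef_rot: [-3.141, -0.002, 2.761]
force: [0.3, 0.9, -0.5]
grip_width: 0.0469
grip_force: 0.0
time_s: 4.1
ee_pos: [0.551, 0.0193, 0.329]
eef_rot: [-2.529, -0.001, 1.466]
force: [-0.5, 1.4, -0.8]
grip_width: 0.0472
grip_force: 0.0
t 4.1 turn [-0.0114 -0.0054  0.0018] | 0.012704501045967676 shift after turn [-0.008   2.0011  3.5719] shift now axes [-0.0121  2.0081  3.5679] world [-0.0122  0.001  -0.1222]
[-0.0492  0.6911  0.7376  0.0451  2.3245  0.076 ]
```

```bash
python3 -m inch '0 0 0.5 0.89 0 0 0;0 0 0.5 0.89 0 0 0;0 0 0.5 0.89 0 0 0;0 0 0.5 0.89 0 0 0;0 0 0 0.45 0 0 0;0 0 0 0 0 0 0'; python3 -c "
from h import *
plan(Rg,gp(.0765,0))
for n in('top','side'):
    c=camera(n);i=c['img'];i=i[130:290,180:400] if n=='top' else i[90:290,150:350]
    globals()[n]=cv2.resize(i,(550,400) if n=='top' else (240,240))
cv2.imwrite('pics/g1.png',np.hstack([top,np.pad(side,((0,160),(0,0),(0,0)))]))"
```

```text
time_s: 4.85
ee_pos: [0.5306, 0.022, 0.1976]
eef_rot: [-2.532, -0.002, 1.47]
force: [0.3, 0.2, 1.2]
grip_width: 0.0473
grip_force: 0.0
t 4.85 turn [0.0057 0.0021 0.0228] | 0.023621138752931807 shift after turn [-0.0283  0.0488  2.2574] shift now axes [-0.0276  0.0465  2.2574] world [-0.0375  0.0031 -0.0563]
```

View pics/g1.png

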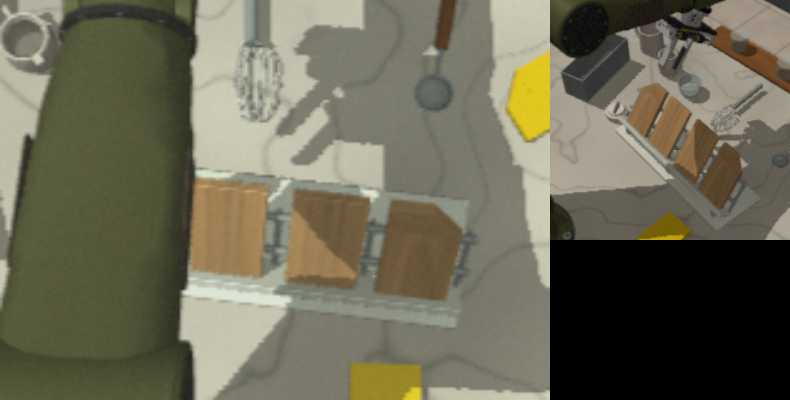

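The side crop shows the gripper in line above the left board at (650,85), with nothing in the way. I'll descend and close.

```bash
python3 -m inch '0 0 0 0.75 0 0 0;0 0 0.04 0.75 0 0 0;0 0 0 0.75 0 0 0;0 0 0 0 0 0 0' && python3 -m inch '-0.4 0 0 0 0 0 0;-0.6 0 0 0 0 0 0;-1 0 0 0 0 0 0;-1 0 0 0 0 0 0;-1 0 0 0 0 0 0;-1 0 0 0 0 0 0' 30
```

```text
time_s: 5.45
ee_pos: [0.4934, 0.0256, 0.1416]
eef_rot: [-2.531, -0.001, 1.467]
force: [-0.3, -0.6, -0.1]
grip_width: 0.0468
grip_force: 0.0
time_s: 6.2
ee_pos: [0.4938, 0.0254, 0.1416]
eef_rot: [-2.531, -0.001, 1.465]
force: [1.4, -0.3, 2.2]
grip_width: 0.0135
grip_force: 30.0
```

```bash
python3 -m inch '-1 0 0 -0.4 0 0 0;-1 0 -0.05 -0.8 0 0 0;-1 0 -0.05 -1 0 0 0;-1 0 -0.05 -1 0 0 0;-1 0 0 -1 0 0 0;-1 0 0 -1 0 0 0;-1 0 -0.57 -0.82 0 0 0;-1 0 -0.57 -0.82 0 0 0;-1 0 -0.57 -0.82 0 0 0;-1 0 0 0 0 0 0'; cat >> h.py <<'E'
by=np.deg2rad(13.5);bx_=np.array([np.cos(by),np.sin(by),0]);by_=np.array([-np.sin(by),np.cos(by),0]);bc=np.array([.5265,.340,0])
Rv=frame(-by_,[0,0,-1])   # tool y along bin -y, pointing down
def binp(x,y,z): return bc+bx_*x+by_*y+np.array([0,0,z])
E
python3 -c "
from h import *
plan(Rv,binp(.05,-.02,.3));print(Rv.as_matrix(),ctrl.get_obs()['qpos'])"
```

```text
time_s: 7.45
ee_pos: [0.5795, 0.0162, 0.3632]
eef_rot: [-2.535, -0.001, 1.465]
force: [0.6, -0.6, -1.8]
grip_width: 0.014
grip_force: 30.0
t 7.45 turn [-3.0246  2.1274  6.8191] | 7.757223308310897 shift after turn [  2.4674 -10.2427   2.1077] shift now axes [10.4755  0.3036  2.3696] world [ 0.0002  0.3161 -0.0632]
[[ 0.9724  0.2334  0.    ]
 [ 0.2334 -0.9724  0.    ]
 [ 0.      0.     -1.    ]] [-0.0515  0.8068  0.4677  0.0511  2.4722  0.0838]
```

```bash
python3 -m inch '-1 0 0 0 -0.378 0.266 0.852;-1 0 0 0 -0.378 0.266 0.852;-1 0 0 0 -0.378 0.266 0.852;-1 0 0 0 -0.378 0.266 0.852;-1 0 0 0 -0.378 0.266 0.852;-1 0 0 0 -0.378 0.266 0.852;-1 0 0 0 -0.378 0.266 0.852;-1 0 0 0 -0.378 0.266 0.852;-1 0 0 0 0 0 0'; python3 -c "
from h import *
plan(Rv,binp(.049,-.025,.25));print(ctrl.get_obs()['qpos'])"
```

```text
time_s: 8.57
ee_pos: [0.5784, 0.0167, 0.3611]
eef_rot: [-3.14, 0.005, 0.238]
force: [0.1, -0.5, -0.9]
grip_width: 0.0139
grip_force: 30.0
t 8.575 turn [-0.0106  0.0272  0.0137] | 0.03224564899122221 shift after turn [  2.4674 -10.0483   3.7046] shift now axes [  2.5089 -10.0355   3.7114] world [ 0.0016  0.3104 -0.1111]
[-0.0346  0.3133  1.0948  0.0005  1.7385  1.2982]
```

```bash
python3 -m inch '-1 0.25 -1 0 0 0 0;-1 0.25 -1 0 0 0 0;-1 0.25 -1 0 0 0 0;-1 0.25 -1 0 0 0 0;-1 0.25 -1 0 0 0 0;-1 0.25 -1 0 0 0 0;-1 0.25 -1 0 0 0 0;-1 0.25 -1 0 0 0 0;-1 0.25 -1 0 0 0 0;-1 0.25 -1 0 0 0 0' && python3 -m inch '-1 0 0 1 0 0 0;-1 0 0 1 0 0 0;-1 0 0 1 0 0 0;-1 0 0 0.7 0 0 0;-1 0 0 0 0 0 0'; python3 -c "
from h import *
plan(Rv,binp(.049,-.025,.116))
for n in('top','side'):
    c=camera(n);i=c['img'];i=i[120:270,70:270] if n=='top' else i[80:200,120:280]
    globals()[n]=cv2.resize(i,(400,300))
cv2.imwrite('pics/b1.png',np.hstack([top,side]))"
```

```text
time_s: 9.82
ee_pos: [0.582, 0.3261, 0.3601]
eef_rot: [-3.14, 0.008, 0.24]
force: [-0.3, -0.2, -1.9]
grip_width: 0.0135
grip_force: 30.0
time_s: 10.45
ee_pos: [0.581, 0.3249, 0.248]
eef_rot: [-3.141, 0.01, 0.239]
force: [0.3, 0.1, -0.0]
grip_width: 0.0138
grip_force: 30.0
t 10.45 turn [-0.006   0.057   0.0171] | 0.059782281362159496 shift after turn [-0.0141 -0.0803  4.3993] shift now axes [ 0.0298 -0.0757  4.3993] world [-0.001   0.0022 -0.132 ]
```

View pics/b1.png

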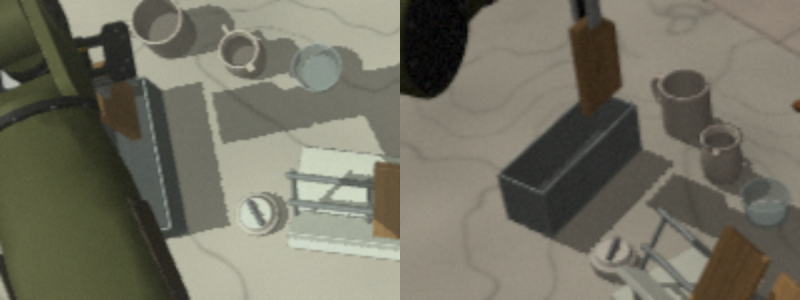

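The board at (595,65) in the side crop hangs square over the far half of the bin. I'll lower it.

```bash
python3 -m inch '-1 0 -0.08 1 0 0 0;-1 0 0 0.8 0 0 0;-1 0 0 0.8 0 0 0;-1 0 0 0.8 0 0 0;-1 0 0 0.6 0 0 0;-1 0 0 0.2 0 0 0;-1 0 0 0 0 0 0' && python3 -m inch '-1 0 0 0.1 0 0 0;-1 0 0 0.1 0 0 0;-1 0 0 0 0 0 0'
```

```text
time_s: 11.42
ee_pos: [0.5806, 0.3279, 0.1253]
eef_rot: [-3.14, 0.004, 0.236]
force: [-0.0, 0.1, -1.5]
grip_width: 0.0137
grip_force: 30.0
time_s: 11.8
ee_pos: [0.5803, 0.3278, 0.1187]
eef_rot: [-3.14, 0.004, 0.236]
force: [-0.6, -0.3, 0.0]
grip_width: 0.0135
grip_force: 30.0
```

```bash
python3 -m inch '-1 0 0 0.08 0 0 0;-1 0 0 0.08 0 0 0;-1 0 0 0 0 0 0' && python3 -m inch '-1 0 0 0.04 0 0 0;-1 0 0 0 0 0 0'
```

```text
time_s: 12.18
ee_pos: [0.581, 0.3286, 0.1174]
eef_rot: [-3.139, 0.0, 0.236]
force: [-7.1, -2.4, 20.3]
grip_width: 0.0134
grip_force: 30.0
time_s: 12.42
ee_pos: [0.5812, 0.3288, 0.1175]
eef_rot: [-3.138, -0.001, 0.236]
force: [-9.0, -1.8, 28.1]
grip_width: 0.013
grip_force: 30.0
```

```bash
python3 -m inch '-1 0 0 -0.15 0 0 0;-1 0 0 0 0 0 0;-0.6 0 0 0 0 0 0;-0.4 0 0 0 0 0 0;-0.3 0 0 0 0 0 0;-0.3 0 0 0 0 0 0' && python3 -m inch '-0.3 0 0 -0.5 0 0 0;-0.3 0 0 -0.8 0 0 0;-0.3 0 0 -1 0 0 0;-0.3 0 0 -1 0 0 0;-0.3 0 0 -1 0 0 0;-0.2 0 0 -1 0 0 0;0 0 0 -1 0 0 0;0 0 0 -1 0 0 0;0 0 0 0 0 0 0'; python3 -c "
from h import *
plan(Rg,gp(-.2297,.08))
w=gp(-.2297,.08)-ctrl.get_obs()['ee_pos'];w[2]=0
for n in('top','side'):
    c=camera(n);i=c['img'];i=i[120:270,70:270] if n=='top' else i[80:200,120:280]
    globals()[n]=cv2.resize(i,(400,300))
print(Rt(ctrl.get_obs()).inv().apply(w)/.03)
cv2.imwrite('pics/b2.png',np.hstack([top,side]))"
```

```text
time_s: 13.18
ee_pos: [0.5803, 0.3278, 0.1172]
eef_rot: [-3.14, 0.004, 0.236]
force: [0.3, 0.3, -0.3]
grip_width: 0.0328
grip_force: 0.0
time_s: 14.3
ee_pos: [0.5816, 0.3279, 0.3397]
eef_rot: [-3.139, -0.001, 0.236]
force: [0.2, 0.4, -1.0]
grip_width: 0.0471
grip_force: 0.0
t 14.3 turn [ 3.0332 -2.1631 -6.8105] | 7.7628389707245855 shift after turn [-20.5527   2.2549   3.8289] shift now axes [-7.203  19.2656  4.3717] world [-0.0749 -0.6121 -0.1329]
[-7.1989 19.2538  0.0016]
```

View pics/b2.png

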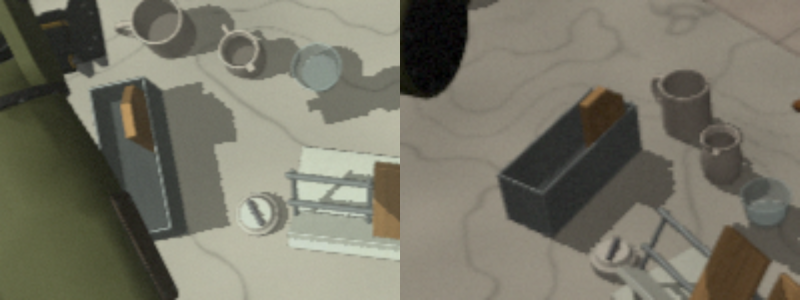

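The first board stands in the far half of the bin (side crop 603,115). On to the right board.

```bash
python3 -m inch '0 -0.36 0.963 0 0 0 0;0 -0.36 0.963 0 0 0 0;0 -0.36 0.963 0 0 0 0;0 -0.36 0.963 0 0 0 0;0 -0.36 0.963 0 0 0 0;0 -0.36 0.963 0 0 0 0;0 -0.36 0.963 0 0 0 0;0 -0.36 0.963 0 0 0 0;0 -0.36 0.963 0 0 0 0;0 -0.36 0.963 0 0 0 0' && python3 -m inch '0 -0.36 0.963 0 0 0 0;0 -0.36 0.963 0 0 0 0;0 -0.36 0.963 0 0 0 0;0 -0.36 0.963 0 0 0 0;0 -0.36 0.963 0 0 0 0;0 -0.36 0.963 0 0 0 0;0 -0.36 0.963 0 0 0 0;0 -0.36 0.963 0 0 0 0;0 -0.36 0.963 0 0 0 0;0 -0.36 0.963 0 0 0 0' && python3 -m inch '0 0 0 0 0.379 -0.27 -0.851;0 0 0 0 0.379 -0.27 -0.851;0 0 0 0 0.379 -0.27 -0.851;0 0 0 0 0.379 -0.27 -0.851;0 0 0 0 0.379 -0.27 -0.851;0 0 0 0 0.379 -0.27 -0.851;0 0 0 0 0.379 -0.27 -0.851;0 0 0 0 0.379 -0.27 -0.851;0 0 0 0 0 0 0'; python3 -c "
from h import *
plan(Rg,gp(-.2297,.06));print(ctrl.get_obs()['qpos'])"
```

```text
time_s: 15.65
ee_pos: [0.5432, 0.0206, 0.3352]
eef_rot: [-3.14, 0.006, 0.236]
force: [0.8, 0.3, -0.3]
grip_width: 0.0471
grip_force: 0.0
time_s: 16.9
ee_pos: [0.5059, -0.2853, 0.3351]
eef_rot: [-3.139, 0.005, 0.236]
force: [-0.2, 0.2, 0.4]
grip_width: 0.0471
grip_force: 0.0
time_s: 18.02
ee_pos: [0.5069, -0.284, 0.3341]
eef_rot: [-2.524, 0.002, 1.466]
force: [0.0, -0.4, -0.3]
grip_width: 0.0469
grip_force: 0.0
t 18.025 turn [-0.0413  0.0081 -0.0045] | 0.04232582506385566 shift after turn [-0.0093  2.4296  4.1467] shift now axes [-0.0015  2.4594  4.1291] world [-0.0116  0.0009 -0.1437]
[-0.4681  0.7648  0.608  -0.2908  2.3335 -0.5037]
```

```bash
python3 -m inch '0 0 0.49 0.83 -0.04 0 0;0 0 0.49 0.83 0 0 0;0 0 0.49 0.83 0 0 0;0 0 0.49 0.83 0 0 0;0 0 0.49 0.83 0 0 0;0 0 0 0 0 0 0'; python3 -c "
from h import *
plan(Rg,gp(-.2297,0))"
```

```text
time_s: 18.77
ee_pos: [0.4945, -0.2836, 0.1908]
eef_rot: [-2.532, 0.002, 1.461]
force: [0.8, -0.6, -0.2]
grip_width: 0.0468
grip_force: 0.0
t 18.775 turn [ 0.0056 -0.0041 -0.0293] | 0.030084547961695313 shift after turn [0.0206 0.0275 1.9946] shift now axes [0.0193 0.0255 1.9946] world [-0.0334  0.0041 -0.0495]
```

```bash
python3 -m inch '0 0 0.03 0.7 0 0 0;0 0 0 0.7 0 0 0;0 0 0 0.6 0 0 0;0 0 0 0 0 0 0' && python3 -m inch '-0.4 0 0 0 0 0 0;-0.6 0 0 0 0 0 0;-1 0 0 0 0 0 0;-1 0 0 0 0 0 0;-1 0 0 0 0 0 0;-1 0 0 0 0 0 0' 30
```

```text
time_s: 19.27
ee_pos: [0.4619, -0.2805, 0.1432]
eef_rot: [-2.535, 0.003, 1.463]
force: [1.0, 0.2, 1.2]
grip_width: 0.0473
grip_force: 0.0
time_s: 20.02
ee_pos: [0.4622, -0.2804, 0.1426]
eef_rot: [-2.534, 0.003, 1.466]
force: [1.5, -0.0, 2.5]
grip_width: 0.0138
grip_force: 30.0
```

```bash
python3 -m inch '-1 0 0 -0.4 0 0 0;-1 0 -0.05 -0.8 0 0 0;-1 0 -0.05 -1 0 0 0;-1 0 -0.05 -1 0 0 0;-1 0 0 -1 0 0 0;-1 0 0 -1 0 0 0;-1 0 -0.57 -0.82 0 0 0;-1 0 -0.57 -0.82 0 0 0;-1 0 -0.57 -0.82 0 0 0;-1 0 0 0 0 0 0' && python3 -m inch '-1 0 0 0 -0.378 0.266 0.852;-1 0 0 0 -0.378 0.266 0.852;-1 0 0 0 -0.378 0.266 0.852;-1 0 0 0 -0.378 0.266 0.852;-1 0 0 0 -0.378 0.266 0.852;-1 0 0 0 -0.378 0.266 0.852;-1 0 0 0 -0.378 0.266 0.852;-1 0 0 0 -0.378 0.266 0.852;-1 0 0 0 0 0 0'; python3 -c "
from h import *
plan(Rv,binp(-.049,-.025,.25));print(ctrl.get_obs()['qpos'])"
```

```text
time_s: 21.28
ee_pos: [0.5434, -0.287, 0.3606]
eef_rot: [-2.535, 0.003, 1.466]
force: [0.1, 0.4, -0.6]
grip_width: 0.0134
grip_force: 30.0
time_s: 22.4
ee_pos: [0.5435, -0.2868, 0.3624]
eef_rot: [3.136, -0.002, 0.237]
force: [-0.9, -0.4, -0.2]
grip_width: 0.0134
grip_force: 30.0
t 22.4 turn [ 0.0336 -0.0087  0.01  ] | 0.036117842837137384 shift after turn [  2.6937 -19.6166   3.7474] shift now axes [  2.7222 -19.6335   3.6364] world [-0.0588  0.5911 -0.1124]
[-0.5437  0.3995  0.9773 -0.0032  1.7596  0.7891]
```

```bash
python3 -m inch '-1 0.136 -0.981 0 0.034 0 0;-1 0.136 -0.981 0 0 0 0;-1 0.136 -0.981 0 0 0 0;-1 0.136 -0.981 0 0 0 0;-1 0.136 -0.981 0 0 0 0;-1 0.136 -0.981 0 0 0 0;-1 0.136 -0.981 0 0 0 0;-1 0.136 -0.981 0 0 0 0;-1 0.136 -0.981 0 0 0 0;-1 0.136 -0.981 0 0 0 0' && python3 -m inch '-1 0.136 -0.981 0 0 0 0;-1 0.136 -0.981 0 0 0 0;-1 0.136 -0.981 0 0 0 0;-1 0.136 -0.981 0 0 0 0;-1 0.136 -0.981 0 0 0 0;-1 0.136 -0.981 0 0 0 0;-1 0.136 -0.981 0 0 0 0;-1 0.136 -0.981 0 0 0 0;-1 0.136 -0.981 0 0 0 0;-1 0.136 -0.981 0 0 0 0' && python3 -m inch '-1 0 0 1 0 0 0;-1 0 0 1 0 0 0;-1 0 0 1 0 0 0;-1 0 0 0.7 0 0 0;-1 0 0 0 0 0 0'; python3 -c "
from h import *
plan(Rv,binp(-.049,-.025,.1175))
for n in('top','side'):
    c=camera(n);i=c['img'];i=i[120:270,70:270] if n=='top' else i[80:200,120:280]
    globals()[n]=cv2.resize(i,(400,300))
cv2.imwrite('pics/b3.png',np.hstack([top,side]))"
```

```text
time_s: 23.65
ee_pos: [0.5145, 0.0096, 0.3613]
eef_rot: [-3.139, 0.002, 0.24]
force: [-0.1, 0.6, -1.4]
grip_width: 0.0136
grip_force: 30.0
time_s: 24.9
ee_pos: [0.4849, 0.3056, 0.3616]
eef_rot: [-3.139, 0.003, 0.24]
force: [-0.1, 0.1, -1.1]
grip_width: 0.0137
grip_force: 30.0
time_s: 25.52
ee_pos: [0.4844, 0.3045, 0.2493]
eef_rot: [-3.14, 0.005, 0.239]
force: [0.9, -1.1, -1.0]
grip_width: 0.0135
grip_force: 30.0
t 25.525 turn [-0.0084  0.0287  0.0214] | 0.03677022909064032 shift after turn [0.0074 0.0096 4.3939] shift now axes [0.0293 0.0161 4.3937] world [ 0.0003 -0.0002 -0.1318]
```

View pics/b3.png

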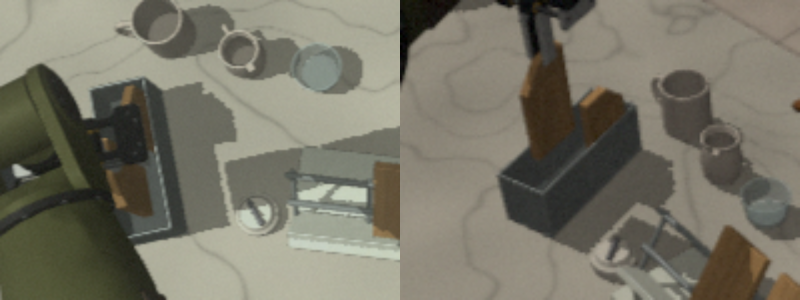

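The second board (side crop 547,105) hangs over the near half, clear of the first. I'll lower it.

```bash
python3 -m inch '-1 0 0 1 0 0 0;-1 0 0 0.8 0 0 0;-1 0 0 0.8 0 0 0;-1 0 0 0.8 0 0 0;-1 0 0 0.6 0 0 0;-1 0 0 0.2 0 0 0;-1 0 0 0 0 0 0' && python3 -m inch '-1 0 0 0.1 0 0 0;-1 0 0 0.07 0 0 0;-1 0 0 0 0 0 0'
```

```text
time_s: 26.5
ee_pos: [0.4844, 0.3047, 0.1251]
eef_rot: [-3.139, 0.001, 0.237]
force: [0.6, 0.1, -0.7]
grip_width: 0.014
grip_force: 30.0
time_s: 26.88
ee_pos: [0.4841, 0.3045, 0.1196]
eef_rot: [-3.14, 0.001, 0.237]
force: [-0.2, -0.4, -0.4]
grip_width: 0.0138
grip_force: 30.0
```

```bash
python3 -m inch '-1 0 0 0.07 0 0 0;-1 0 0 0 0 0 0' && python3 -m inch '-1 0 0 0.04 0 0 0;-1 0 0 0 0 0 0'
```

```text
time_s: 27.12
ee_pos: [0.4845, 0.3048, 0.1183]
eef_rot: [-3.139, -0.0, 0.237]
force: [-0.9, -0.1, 6.1]
grip_width: 0.0134
grip_force: 30.0
time_s: 27.38
ee_pos: [0.4848, 0.3051, 0.1183]
eef_rot: [-3.139, -0.002, 0.237]
force: [-2.8, -1.4, 15.6]
grip_width: 0.0134
grip_force: 30.0
```

```bash
python3 -m inch '-1 0 0 -0.08 0 0 0;-1 0 0 0 0 0 0;-0.6 0 0 0 0 0 0;-0.4 0 0 0 0 0 0;-0.3 0 0 0 0 0 0;-0.3 0 0 0 0 0 0' && python3 -m inch '-0.3 0 0 -0.5 0 0 0;-0.3 0 0 -0.8 0 0 0;-0.3 0 0 -1 0 0 0;-0.3 0 0 -1 0 0 0;-0.3 0 0 -1 0 0 0;-0.3 0 0 -1 0 0 0;-0.3 0 0 -1 0 0 0;-0.3 0 0 -1 0 0 0' && python3 -m inch '-0.3 -1 0 0 0 0 0;-0.3 -1 0 0 0 0 0;-0.3 -1 0 0 0 0 0;-0.3 -1 0 0 0 0 0;-0.3 0 0 0 0 0 0;-0.3 0 0 0 0 0 0'; python3 -c "
from h import *
for n in('top','side'):
    c=camera(n);i=c['img'];i=i[100:280,70:390] if n=='top' else i[80:290,120:330]
    globals()[n]=cv2.resize(i,(480,270) if n=='top' else (320,320))
cv2.imwrite('pics/b4.png',np.hstack([np.pad(top,((0,50),(0,0),(0,0))),side]))"
```

```text
time_s: 28.12
ee_pos: [0.4841, 0.3045, 0.1186]
eef_rot: [-3.14, 0.001, 0.237]
force: [-0.1, -0.4, -0.0]
grip_width: 0.0327
grip_force: 0.0
time_s: 29.12
ee_pos: [0.4842, 0.304, 0.3399]
eef_rot: [-3.139, 0.0, 0.237]
force: [-0.5, 0.7, 0.4]
grip_width: 0.0328
grip_force: 0.0
time_s: 29.88
ee_pos: [0.3682, 0.2761, 0.3384]
eef_rot: [-3.139, 0.0, 0.237]
force: [-1.2, 0.2, -0.3]
grip_width: 0.0328
grip_force: 0.0
```

View pics/b4.png

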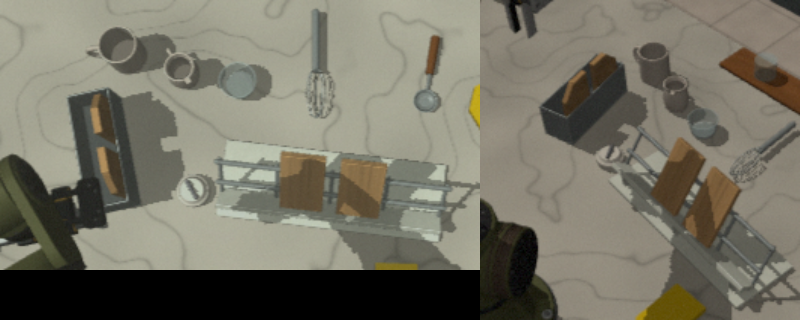

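Both rejects stand in the bin (top crop 103,115 and 108,170). The two whole boards are still in the rack (302,180 and 362,188), and the bystanders have not moved.

```bash
python3 -c "
from station import ticket
print(ticket.hand_in())"
```

```text
the job is handed in; nothing more can be done
None
```

The job is handed in: both broken boards are standing in the reject bin, the two whole boards are still in the rack, nothing else on the counter was moved, and it took about 30 s of the 72 s allowed.

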